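# Stack the carry tray onto the tray in the bench nest

### The arm

A 7-joint arm with a two-finger parallel gripper is mounted at the origin on a cart in front of the work surface, level with it; the furniture and walls round the work are solid. World frame = base frame: x ahead of the robot, y to its left, z up, the work surface at z = 0. Lengths are in m, angles in rad, forces in N, time in s.
With the tool pointing down it reaches from about 0.35 to 0.775 m from the base axis. Payload 3.1 kg.
Tool frame: the origin (TCP) lies on the front face of the gripper's body, between the roots of the fingers; the fingertips stand 73 mm ahead of it and the grasp point (between the pads) lies 54 mm ahead of it; z points along the fingers, y is the direction in which the jaws open and shut (so a half turn about z gives the same grasp; the last joint's range is limited). The gripper opens to 85 mm and grips with 20 to 120 N. Pads are 22 mm wide; open, the fingers measure 114 mm over their backs; the gripper's body (76 mm by 85 mm) begins 54 mm behind the grasp point. The pads swing forward as they close: fully open they stand 13 mm farther back than shut.
Start: joints at [1.172, 0.311, 0.014, 1.512, -0.004, 1.319, -0.027], TCP at [0.192, -0.515, 0.304] pointing down, gripper open.
Joint ranges: [-2.7, 2.7], [-0.3, 1.91], [-1.27, 1.3], [0.12, 2.57], [-1.44, 4.58], [0.2, 2.03], [-3.05, 3.05]. Speed limits (rad/s): [2.79, 2.79, 3.14, 3.14, 3.14, 3.14, 3.14].

### API

Orientations are given as a unit quaternion [x, y, z, w].
In Python, from bench import status, optics, arm gives the robot as it stands.
- The arm moves only by the tool drive_tool, never from a script. Its argument "plan" is a list of rows, each a list of 2 entries, a list of its own where there are three numbers: the shift along the tool's x, y, z in mm, then the turn, a rotation vector about the tool's x, y, z in degrees. In form: [[[dx, dy, dz], [ax, ay, az]], ...]. A call has 1 to 8 rows; each row shifts and turns the pose as measured when the row begins, along the tool's axes as they then stand; what a row does not reach is not made up. A row lasts 1/10 s, in which the tool goes at most 50 mm and 8.59 degrees, less where a joint would pass 70% of its speed; a pose out of reach is approached as far as the arm can. A call with a gripper value outside its range is refused whole. "jaw" is the opening, from 0 (shut) to 1 (fully open), set as the call begins (left out, the last holds). The fingers move at their own pace and stop on an object; "grip_force" is the grip in N (left out, the last holds). Time passes only in rows, so rows that do not move let the fingers close. It gives the time, the measured TCP pose, the force and the opening at its end, in the units of the state.
- status.get_obs(): the state, without advancing time (a new reading comes with each control period).
- optics.snapshot(name): name is "scene" or "top"; returns a dict with "image" (420x560x3 uint8, blue, green, red), "fx", "fy", "cx", "cy" (pixels), "dist_coeffs" ([k1, k2, p1, p2, k3] as OpenCV has them; the pictures are not rectified), "extrinsics" (4x4, takes a point from world to camera coordinates). Camera axes: x right, y up, looking along -z (the intrinsics and any distortion apply to the point x, -y, -z); pixel columns grow to the right and rows downward; lengths in m; the calibration is good to about 2 mm. A picture is of the moment at which its call begins. There is no depth.
- arm.hand_in(): hands the job in, once; it reports no verdict.
The state is a dict: "t": time; "joint_positions": joint angles; "qvel": joint speeds; "joint_torque": joint torques, N m; "eef_pos": TCP position; "ee_rot": TCP orientation; "force": force on the tool from outside, world axes, zero at the start; "torque": the same for the moment, N m; "opening": finger opening in m.
Only numpy, scipy, OpenCV 4.12 (cv2) and the standard library are available. Lean on these libraries where they do the work, as an engineer would, in place of code of your own. Each camera call takes 0.05 s, during which the arm holds its last target. There are 200 camera calls.

### The job

Pick up the empty carry tray by its handle and stack it on the tray that stands in the metal bench nest, so that all four corner lugs drop fully into the lower tray's corner sockets and it sits level and fully home, then let go. The lower tray stands with some play in its nest, so feel for the sockets gently: set the lugs down without ever pressing or knocking harder than 30 N, and leave the bottles and the beaker near it where they are.

Things in the scene. Friction and masses are not known exactly. Their poses are not given: they have to be found in the camera images.
- nest: Bench nest, fixed: flat bare-metal plate 188 x 148 x 8 mm with a 6 mm wide lip all round (lip top 22 mm over the bench). Origin: centre of its underside, on the bench; x along its 188 mm side, y along its 148 mm side, z up. The lower tray stands in it, square with the nest, on soft feet: it gives downward about 1 mm per 3 N, at most 6 mm, and shifts sideways only if pushed with over about 12 N.
- nest_top (a point): Point 58 mm straight above the nest's origin, level with the top of the lower tray (grey plastic, open, 150 x 110 mm along the nest's x and y, a shallow dish in it). The lower tray's own position is not given: its centre is anywhere within 6 mm of this point along the nest's x and within 6 mm along its y, never turned.
- nest_floor (a point): Middle of the nest's plate, 8 mm above its origin. The lower tray's sockets: at each corner a flat 30 x 30 mm block flush with the tray's top, with a round vertical hole in it, 14 mm diameter, 16 mm deep, 1 mm chamfer; hole centres 60 mm along the nest's x and 40 mm along its y either side of the lower tray's (not given) centre.
- tray: Carry tray, loose, grey plastic, 0.25 to 0.5 kg: open box 150 (its x) x 110 (its y) x 35 mm standing on four round lugs at x +-60, y +-40 mm, 12 mm diameter, 12 mm long, tapering to 10.4 mm over the last 3 mm. Origin: its centre at lug-tip level; z up. Origin height over the nest's origin: 44 to 46 mm when home, about 58 mm with the lugs on top of the blocks. Fits either way round.
- tray_handle (a point): Middle of the carry tray's handle bar, 90 mm above the lug tips over the tray's centre, axes as the tray's. The bar runs along the tray's x, 112 mm long, 14 mm wide (y), 22 mm tall, on two posts at x +-47 mm; the tray's walls end 43 mm below its middle.
- buffer_a: Bystander: small white bottle with a red cap, 50 mm diameter, 100 mm tall; origin at the centre of its underside.
- buffer_b: Bystander: small white bottle with a blue cap, 50 mm diameter, 100 mm tall; origin at the centre of its underside.
- beaker: Bystander: small clear beaker, 54 x 60 x 60 mm; origin at the centre of its underside.

How it is judged:
By the outcome, as a careful person would: the job done as asked, in the order asked, and still so for the second after the job is handed in, with the robot touching nothing.
It also fails if it takes over 72 s, if anything falls off the work surface, if the arm or the gripper's body presses on something with over 40 N, if the wrist force passes 120 N, or if a joint passes its speed limit or range.

## Working session

There is one attempt and no reset: what is moved stays moved. The work goes in short steps, Python scripts to look and compute and a tool call to move; the robot and the scene stay as the last step left them, time stands still between calls to the robot, and variables do not carry over. Pictures are saved under pics/ and viewed, about 8 in all and at most 12, crops included, and the job is handed in when it is done.

Besides the shell and the picture viewer there is one more tool, called after "Request:" as name([rows], argument=value, ...), one row to a line, values as JSON. drive_tool: Moves the arm, as the interface text tells. Its arguments: {"type":"object","properties":{"plan":{"type":"array","items":{"type":"array"}},"jaw":{"type":"number"},"grip_force":{"type":"number"}},"required":["plan"]}

```bash
mkdir -p pics; cat > h.py <<'E'
import numpy as np, cv2
from bench import status, optics, arm
def snap(name, fn=None):
    s=optics.snapshot(name)
    s['K']=np.array([[s['fx'],0,s['cx']],[0,s['fy'],s['cy']],[0,0,1.]]); s['d']=np.array(s['dist_coeffs'],float); s['E']=np.array(s['extrinsics'])
    if fn: cv2.imwrite('pics/'+fn,s['image'])
    return s
def ray(s,uv):
    p=cv2.undistortPoints(np.array(uv,float).reshape(-1,1,2),s['K'],s['d']).reshape(-1,2)
    d=np.c_[p[:,0],-p[:,1],-np.ones(len(p))]@s['E'][:3,:3]
    return -s['E'][:3,:3].T@s['E'][:3,3], d
def plane(s,uv,z):
    o,d=ray(s,uv); return o+d*((z-o[2])/d[:,2])[:,None]
def proj(s,P):
    c=np.atleast_2d(P)@s['E'][:3,:3].T+s['E'][:3,3]
    c=c*[1,-1,-1]
    return cv2.projectPoints(c,np.zeros(3),np.zeros(3),s['K'],s['d'])[0].reshape(-1,2)
E
python3 - <<'E'
from h import *
for n in('scene','top'):
    s=snap(n,n+'0.png'); o,d=ray(s,[[s['cx'],s['cy']]]); print(n,o,d,s['fx'],s['d'])
o=status.get_obs(); print(o['t'],o['eef_pos'],o['ee_rot'],o['force'],o['opening'])
E
```

```text
scene [-0.0165861   0.54634309  0.45469706] [[ 0.67531139 -0.58995048 -0.44262056]] 410.541623523095 [0.02745664 0.         0.         0.         0.        ]
top [0.42620244 0.04821995 1.01187746] [[ 0.14926469  0.00718592 -0.98877116]] 446.24048456444626 [-0.14904379  0.          0.          0.          0.        ]
0.1 [ 0.19195101 -0.51487724  0.30292684] [ 9.84119766e-01  1.77502488e-01 -2.39975484e-04 -1.04623428e-03] [ 0.30908818 -0.22121187  0.12340323] 0.08538198444070731
```

View pics/scene0.png

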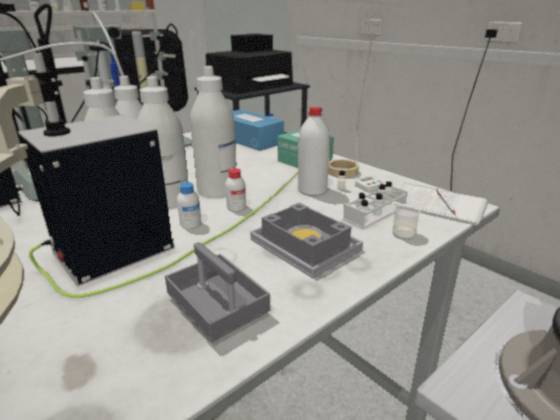

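View pics/top0.png

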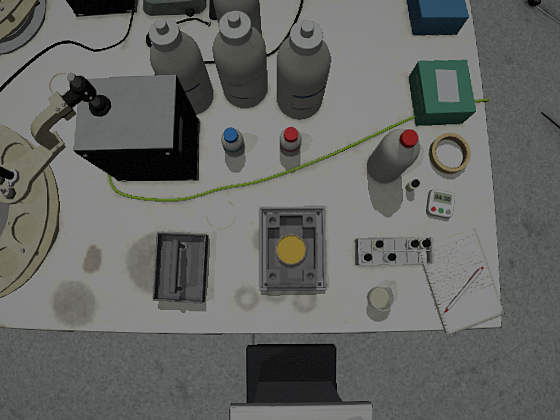

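Scene view: the loose tray is at about (217,295) with its handle at (215,262), and the nest is at (306,238). In the top view the tray is at (181,267) and the nest at (293,250), with sockets near (272,219), (312,219), (272,277) and (312,277).

```bash
python3 - <<'E'
from h import *
n=12
S=[snap('top') for _ in range(n)]
im=np.mean([s['image'] for s in S],0); s=S[0]
np.save('top.npy',im); 
c=im[200:310,145:335]; c=cv2.resize(np.clip(c*1.6,0,255).astype(np.uint8),None,fx=4,fy=4,interpolation=cv2.INTER_CUBIC)
cv2.imwrite('pics/crop1.png',c)
print(plane(s,[[293,250],[272,219],[312,219],[272,277],[312,277]],0.058)); print(plane(s,[[181,267]],0.09))
E
```

```text
[[ 0.4922129   0.01744231  0.058     ]
 [ 0.55946493  0.06198292  0.058     ]
 [ 0.55881653 -0.02437636  0.058     ]
 [ 0.43510633  0.06264782  0.058     ]
 [ 0.43443418 -0.02229976  0.058     ]]
[[0.45577354 0.25087151 0.09      ]]
```

View pics/crop1.png

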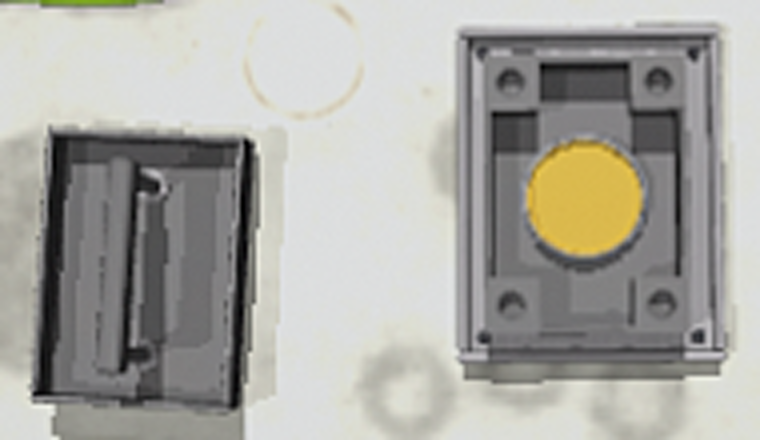

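The crop (4x, origin 145,200) shows the sockets at (511,81), (658,81), (512,303) and (661,302). The handle bar ends are at about (121,157) and (113,373), and the tray rim corners at (48,130), (250,138), (35,402) and (238,408).

```bash
python3 - <<'E'
from h import *
s=snap('top')
f=lambda L:np.array(L,float)/4-0.375+[145,200]
# scatter of nearby bar edge: bar centroid via threshold printed rows
H=plane(s,f([[511,81],[658,81],[512,303],[661,302]]),.058); print('holes',H,H.mean(0))
N=plane(s,f([[460,28],[722,27],[460,361],[722,358]]),.022); print('nest',N,N.mean(0))
B=plane(s,f([[121,157],[113,373]]),.101); print('bar',B,B.mean(0),np.linalg.norm(B[0]-B[1]))
R=plane(s,f([[48,130],[250,138],[35,402],[238,408]]),.047); print('rim',R,R.mean(0))
for a,b in((0,2),(1,3)): d=R[a]-R[b]; print('yaw',np.degrees(np.arctan2(d[1],d[0])))
d=B[0]-B[1];print('bar yaw',np.degrees(np.arctan2(d[1],d[0])))
d=H[0]+H[1]-H[2]-H[3];print('hole yaw',np.degrees(np.arctan2(d[1],d[0])));d=H[0]+H[2]-H[1]-H[3];print(np.degrees(np.arctan2(d[1],d[0]))-90)
d=N[0]+N[1]-N[2]-N[3];print('nest yaw',np.degrees(np.arctan2(d[1],d[0])));d=N[0]+N[2]-N[1]-N[3];print(np.degrees(np.arctan2(d[1],d[0]))-90)
from scipy.spatial.transform import Rotation as Ro
o=status.get_obs(); print(Ro.from_quat(o['ee_rot']).as_matrix().round(3),o['t'])
hsv=cv2.cvtColor(s['image'],cv2.COLOR_BGR2HSV)
for n,px in(('blue',[232,135]),('red',[290,133])): print(n,plane(s,[px],.1))
print('beaker',plane(s,[[380,297]],.06))
E
```

```text
holes [[ 0.55755266  0.06118362  0.058     ]
 [ 0.55695757 -0.01812881  0.058     ]
 [ 0.43853607  0.0613014   0.058     ]
 [ 0.43844557 -0.01783925  0.058     ]] [0.49787297 0.02162924 0.058     ]
nest [[ 0.59281264  0.09020661  0.022     ]
 [ 0.5922893  -0.05725372  0.022     ]
 [ 0.40738654  0.09054751  0.022     ]
 [ 0.40786637 -0.05348395  0.022     ]] [0.50008871 0.01750411 0.022     ]
bar [[0.51336624 0.26246824 0.101     ]
 [0.40266351 0.26446538 0.101     ]] [0.45801487 0.26346681 0.101     ] 0.1107207443358155
rim [[0.5335728  0.31648912 0.047     ]
 [0.5286705  0.20397309 0.047     ]
 [0.38530786 0.32013523 0.047     ]
 [0.3828814  0.20886532 0.047     ]] [0.45760814 0.26236569 0.047     ]
yaw -1.408727738575787
yaw -1.9219481240272935
bar yaw -1.0335385325206397
hole yaw -0.09825785347888352
-0.24790339239882542
nest yaw -0.6367833535393249
-0.008551306095014866
[[ 0.937  0.349  0.   ]
 [ 0.349 -0.937 -0.   ]
 [-0.     0.    -1.   ]] 0.75
blue [[0.73554463 0.1460314  0.1       ]]
red [[0.73868759 0.02200624 0.1       ]]
beaker [[ 0.39017279 -0.16636885  0.06      ]]
```

Request:
drive_tool([
  [[0,0,0],[0,0,7.3]],
  [[0,0,0],[0,0,7.3]],
  [[0,0,0],[0,0,7.2]],
  [[30,-38,0],[0,0,0]],
  [[30,-38,0],[0,0,0]],
  [[30,-38,0],[0,0,0]],
  [[30,-38,0],[0,0,0]],
  [[30,-38,0],[0,0,0]],
], jaw=1)

```text
t: 1.55
eef_pos: [0.3479, -0.3349, 0.3029]
ee_rot: [1.0, -0.031, -0.001, 0.004]
force: [0.5, -0.2, 0.3]
opening: 0.0855
```

Request:
drive_tool([
  [[6,-49,0],[0,0,0]],
  [[6,-49,0],[0,0,0]],
  [[6,-49,0],[0,0,0]],
  [[6,-49,0],[0,0,0]],
  [[6,-49,0],[0,0,0]],
  [[6,-49,0],[0,0,0]],
  [[6,-49,0],[0,0,0]],
  [[6,-49,0],[0,0,0]],
])

```text
t: 2.35
eef_pos: [0.4219, 0.0585, 0.302]
ee_rot: [1.0, -0.03, 0.005, 0.006]
force: [0.9, -0.8, -0.5]
opening: 0.0854
```

Request:
drive_tool([
  [[5,-49,0],[0,0,0]],
  [[5,-49,0],[0,0,0]],
  [[5,-49,0],[0,0,0]],
  [[0,0,0],[0,0,0]],
])

```text
t: 2.75
eef_pos: [0.4442, 0.2149, 0.3022]
ee_rot: [1.0, -0.025, 0.007, 0.002]
force: [-2.0, -0.2, -0.3]
opening: 0.0856
```

Request:
drive_tool([
  [[8,-24,0],[0,0,-0.8]],
  [[8,-24,15],[0,0,-0.8]],
  [[0,0,25],[0,0,0]],
  [[0,0,25],[0,0,0]],
  [[0,0,15],[0,0,0]],
  [[0,0,0],[0,0,0]],
  [[0,0,0],[0,0,0]],
])

```text
t: 3.45
eef_pos: [0.4651, 0.2641, 0.2206]
ee_rot: [1.0, -0.009, 0.008, 0.002]
force: [0.3, -0.3, 0.8]
opening: 0.0857
```

```bash
python3 - <<'E'
from h import *
from scipy.spatial.transform import Rotation as Ro
s=snap('scene'); t=snap('top')
a=cv2.resize(s['image'][180:340,140:300],None,fx=2.5,fy=2.5); b=cv2.resize(t['image'][190:330,130:270],(400,400))
cv2.imwrite('pics/a2.png',np.hstack([a,b]))
o=status.get_obs(); R=Ro.from_quat(o['ee_rot']).as_matrix(); print(o['t'],o['eef_pos'],R.round(4),o['force'])
E
```

```text
3.55 [0.46540726 0.26414455 0.22110401] [[ 0.9997 -0.0186  0.0168]
 [-0.0185 -0.9998 -0.0037]
 [ 0.0169  0.0034 -0.9999]] [-0.19658618  0.08857567  1.4863429 ]
```

View pics/a2.png

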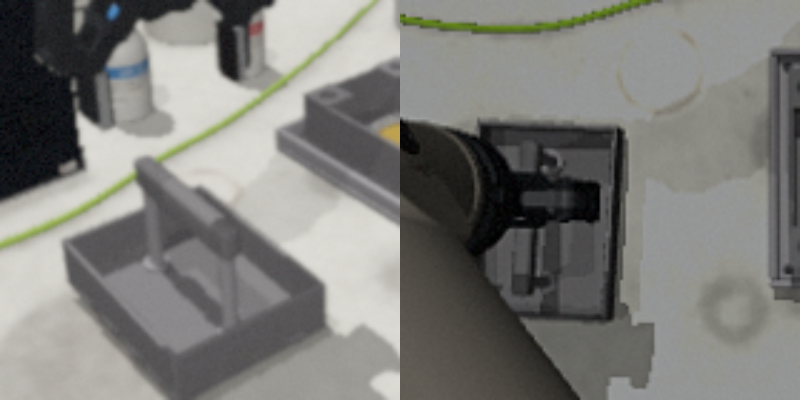

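The gripper stands over the bar (the fingers straddle it in the top crop) with about 1° of tilt to take out. Going down to the grasp.

Request:
drive_tool([
  [[-4,0,10],[0.2,-0.6,0]],
  [[-3,1,20],[0,-0.5,0]],
  [[0,0,20],[0,0,0.2]],
  [[0,0,15],[0,0,0]],
  [[0,0,8],[0,0,0]],
  [[0,0,0],[0,0,0]],
  [[0,0,0],[0,0,0]],
])

```text
t: 4.25
eef_pos: [0.4607, 0.2643, 0.1494]
ee_rot: [1.0, -0.012, 0.002, -0.003]
force: [-0.1, 0.9, 0.4]
opening: 0.0857
```

```bash
cat > st.py <<'E'
from h import *
from scipy.spatial.transform import Rotation as Ro
o=status.get_obs(); R=Ro.from_quat(o['ee_rot']).as_matrix(); p=np.array(o['eef_pos'])
print('t',o['t'],'p',p.round(4),'grasp',(p+.054*R[:,2]).round(4),'yaw',np.degrees(np.arctan2(R[1,0],R[0,0])).round(2),'F',np.round(o['force'],2),'T',np.round(o['torque'],2),'open',o['opening'])
print('fix turn x,y deg',np.degrees([R[2,1],-R[2,0]]).round(2))
E
python3 st.py
```

```text
t 4.25 p [0.4607 0.2643 0.1494] grasp [0.461  0.2646 0.0954] yaw -1.4 F [-0.1   0.91  0.35] T [ 0.03  0.03 -0.03] open 0.08567836440673555
fix turn x,y deg [-0.32 -0.27]
```

Request:
drive_tool([
  [[-3,1,4],[-0.3,-0.3,0]],
  [[0,0,4],[0,0,0]],
  [[0,0,0],[0,0,0]],
])

```text
t: 4.55
eef_pos: [0.4585, 0.2641, 0.1428]
ee_rot: [1.0, -0.012, 0.001, -0.001]
force: [-0.4, -0.1, -0.8]
opening: 0.0852
```

Request:
drive_tool([
  [[0,0,0],[0,0,0]],
  [[0,0,0],[0,0,0]],
  [[0,0,0],[0,0,0]],
  [[0,0,0],[0,0,0]],
  [[0,0,0],[0,0,0]],
  [[0,0,0],[0,0,0]],
  [[0,0,0],[0,0,0]],
  [[0,0,0],[0,0,0]],
], jaw=0, grip_force=60)

```text
t: 5.35
eef_pos: [0.4591, 0.2646, 0.1437]
ee_rot: [1.0, -0.012, 0.002, -0.001]
force: [-0.1, -0.2, -0.3]
opening: 0.013
```

```bash
python3 st.py
```

```text
t 5.35 p [0.4591 0.2646 0.1437] grasp [0.4593 0.2648 0.0897] yaw -1.42 F [-0.1  -0.22 -0.34] T [-0.08 -0.02 -0.05] open 0.013034160837782938
fix turn x,y deg [-0.17 -0.24]
```

Request:
drive_tool([
  [[0,0,-5],[0,0,0]],
  [[0,0,-12],[0,0,0]],
  [[0,0,-20],[0,0,0]],
  [[0,0,-25],[0,0,0]],
  [[0,0,-20],[0,0,0]],
  [[0,0,-10],[0,0,0]],
  [[0,0,0],[0,0,0]],
], grip_force=80)

```text
t: 6.05
eef_pos: [0.4553, 0.2618, 0.2371]
ee_rot: [1.0, -0.012, -0.003, 0.002]
force: [1.5, -0.8, -4.1]
opening: 0.0128
```

```bash
python3 st.py
```

```text
t 6.05 p [0.4553 0.2618 0.2371] grasp [0.455  0.2616 0.1831] yaw -1.37 F [ 1.52 -0.78 -4.14] T [ 0.05 -0.06  0.02] open 0.012759959484601818
fix turn x,y deg [0.2  0.36]
```

Request:
drive_tool([
  [[3,12,0],[0,0,-0.3]],
  [[6,28,0],[0.2,0.3,-0.3]],
  [[8,38,0],[0,0,-0.3]],
  [[8,40,0],[0,0,-0.2]],
  [[8,40,0],[0,0,0]],
  [[6,34,0],[0,0,0]],
  [[4,22,0],[0,0,0]],
  [[2,12,0],[0,0,0]],
])

```text
t: 6.85
eef_pos: [0.4942, 0.0301, 0.2284]
ee_rot: [1.0, 0.003, -0.008, -0.001]
force: [-0.6, 0.6, -4.4]
opening: 0.0132
```

Request:
drive_tool([
  [[0,0,0],[0,0,0]],
  [[0,0,0],[0,0,0]],
  [[0,0,0],[0,0,0]],
])

```text
t: 7.15
eef_pos: [0.4929, 0.0306, 0.2266]
ee_rot: [1.0, 0.003, -0.01, -0.001]
force: [0.3, -0.1, -3.3]
opening: 0.013
```

```bash
python3 st.py; python3 - <<'E'
from h import *
s=[snap('scene') for _ in range(6)]; t=snap('top')
m=np.mean([q['image'] for q in s],0)
a=cv2.resize(np.clip(m[160:280,220:380]*1.3,0,255).astype(np.uint8),None,fx=5,fy=5,interpolation=cv2.INTER_CUBIC)
cv2.imwrite('pics/b1.png',a); cv2.imwrite('pics/top_b.png',t['image'])
E
```

```text
t 7.15 p [0.4929 0.0306 0.2266] grasp [0.4918 0.0308 0.1726] yaw 0.34 F [ 0.34 -0.13 -3.26] T [ 0.05 -0.05 -0.02] open 0.013027381866485572
fix turn x,y deg [-0.17  1.16]
```

View pics/b1.png

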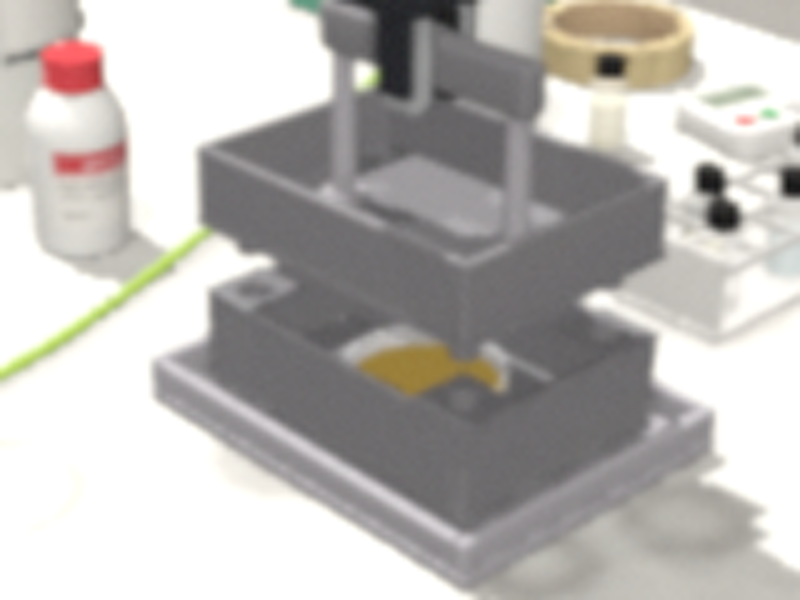

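The scene crop shows the tray held level above the lower tray, with the near lug tip at about (463,352) and its socket at about (462,398). Centring and lowering closer.

Request:
drive_tool([
  [[3,4,3],[-0.2,0.6,0.3]],
  [[3,4,5],[0,0.6,0.2]],
  [[0,0,5],[0,0,0]],
  [[0,0,0],[0,0,0]],
  [[0,0,0],[0,0,0]],
])

```text
t: 8.0
eef_pos: [0.4996, 0.0205, 0.2124]
ee_rot: [1.0, -0.003, 0.001, 0.001]
force: [0.1, -0.2, -4.2]
opening: 0.0132
```

```bash
python3 st.py; python3 - <<'E'
from h import *
s=[snap('scene') for _ in range(6)]
m=np.mean([q['image'] for q in s],0)
a=cv2.resize(np.clip(m[195:275,240:360]*1.6,0,255).astype(np.uint8),None,fx=6,fy=6,interpolation=cv2.INTER_CUBIC)
cv2.imwrite('pics/b2.png',a)
E
```

```text
t 8.0 p [0.4996 0.0205 0.2124] grasp [0.4998 0.0204 0.1584] yaw -0.31 F [ 0.06 -0.17 -4.16] T [-0.03 -0.01 -0.  ] open 0.01320410564147012
fix turn x,y deg [ 0.12 -0.17]
```

View pics/b2.png

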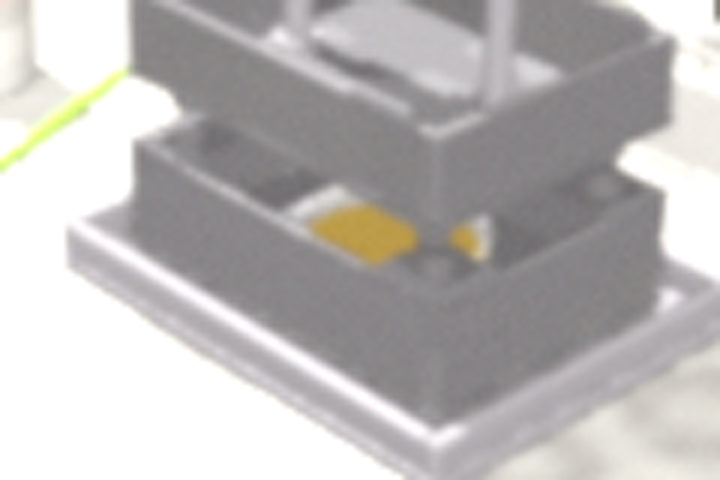

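```bash
python3 - <<'E'
from h import *
s=snap('scene'); t=snap('top','top_c.png'); 
f=lambda L:np.array(L,float)/6-0.417+[240,195]
print('low corners',plane(s,f([[135,147],[434,298],[664,190]]),.058)[:,:2].round(4))
print('up rim near,right',plane(s,f([[433,132],[673,38]]),.1157)[:,:2].round(4))
print('near hole,right hole',plane(s,f([[434,264],[605,187]]),.058)[:,:2].round(4))
m=np.mean([snap('scene')['image'] for q in range(6)],0)
def edges(y,lo,hi):
    g=m[y-1:y+2,:,:].mean((0,2)); d=np.diff(g)[lo:hi]; i=np.argmax(abs(d)); 
    w=abs(d[max(0,i-2):i+3]); return lo+(w*np.arange(max(0,i-2),i+3)[:len(w)]).sum()/w.sum()+.5
for nm,y,z in(('up',195,0),('up',200,0),('low',221,0),('low',224,0),('low',227,0)):
    print(nm,y,'left',edges(y,252,275))
for nm,y in(('up',204),('up',208),('low',230),('low',236)):
    print(nm,y,'right',edges(y,342,360))
# expected vertical edges at the true corners for a centred pair
C=np.array([.498,.0215]); 
for z in(.0807,.1157,.030,.058): print(z,proj(s,[[C[0]+75e-3,C[1]+.055,z],[C[0]-.075,C[1]+.055,z],[C[0]-.075,C[1]-.055,z]]).round(1).tolist())
a=cv2.resize(np.clip(m[180:275,240:373]*1.6,0,255).astype(np.uint8),None,fx=6,fy=6,interpolation=cv2.INTER_CUBIC)
cv2.imwrite('pics/b3.png',a)
E
```

```text
low corners [[ 0.5654  0.0784]
 [ 0.428   0.0729]
 [ 0.4249 -0.0325]]
up rim near,right [[ 0.429   0.0748]
 [ 0.4231 -0.0282]]
near hole,right hole [[ 0.4422  0.0583]
 [ 0.4393 -0.0196]]
up 195 left 260.3955474229948
up 200 left 260.6437359339835
low 221 left 261.2550501271884
low 224 left 261.3433200177541
low 227 left 261.0583038869258
up 204 right 351.8558656781509
up 208 right 351.76449047917976
low 230 right 350.6108469539376
low 236 right 350.40979861228635
0.0807 [[260.2, 207.7], [312.9, 235.2], [352.2, 216.3]]
0.1157 [[259.8, 192.1], [313.5, 218.0], [353.6, 200.1]]
0.03 [[260.8, 229.3], [312.0, 258.9], [350.3, 238.6]]
0.058 [[260.4, 217.5], [312.5, 246.0], [351.3, 226.4]]
```

View pics/b3.png

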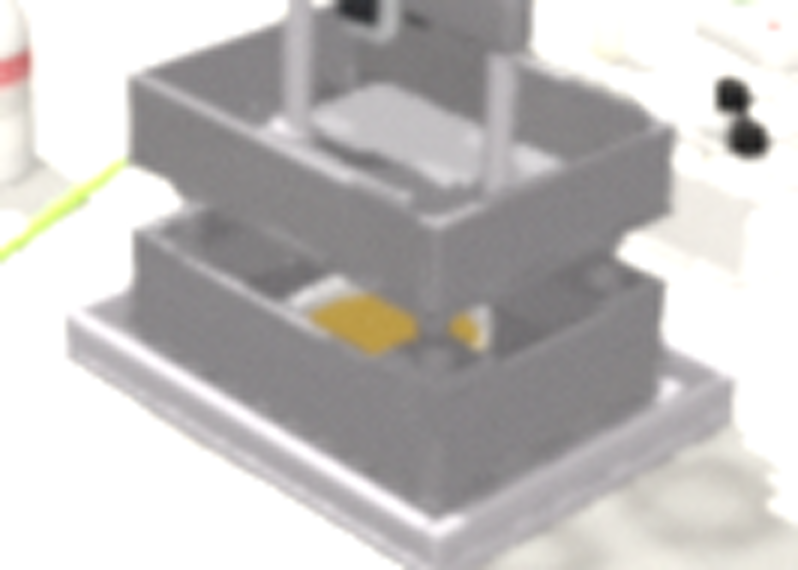

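The images put the upper and lower trays within about 1 mm of each other. Lowering to just above the sockets, then feeling in small steps.

Request:
drive_tool([
  [[-0.5,0,3],[0.1,-0.2,0]],
  [[0,0,3],[0,0,0]],
  [[0,0,2],[0,0,0]],
  [[0,0,0],[0,0,0]],
  [[0,0,0],[0,0,0]],
])

```text
t: 9.2
eef_pos: [0.499, 0.0206, 0.2037]
ee_rot: [1.0, -0.003, -0.0, 0.0]
force: [-0.3, -0.5, -5.2]
opening: 0.0133
```

```bash
python3 st.py
```

```text
t 9.2 p [0.499  0.0206 0.2037] grasp [0.499  0.0206 0.1497] yaw -0.3 F [-0.32 -0.47 -5.15] T [ 0.04  0.   -0.02] open 0.013269590815504344
fix turn x,y deg [0.01 0.05]
```

Request:
drive_tool([
  [[0,0,1.5],[0,0,0]],
  [[0,0,1.5],[0,0,0]],
  [[0,0,0],[0,0,0]],
])

```text
t: 9.5
eef_pos: [0.4991, 0.0205, 0.2005]
ee_rot: [1.0, -0.003, -0.0, 0.0]
force: [0.7, -0.4, -4.5]
opening: 0.0126
```

Request:
drive_tool([
  [[0,0,1],[0,0,0]],
  [[0,0,1],[0,0,0]],
  [[0,0,0],[0,0,0]],
])

```text
t: 9.8
eef_pos: [0.4992, 0.0206, 0.1984]
ee_rot: [1.0, -0.003, -0.0, 0.0]
force: [-0.1, 0.1, -3.8]
opening: 0.0129
```

Request:
drive_tool([
  [[0,0,1],[0,0,0]],
  [[0,0,1],[0,0,0]],
  [[0,0,0],[0,0,0]],
])

```text
t: 10.1
eef_pos: [0.4992, 0.0206, 0.1963]
ee_rot: [1.0, -0.003, -0.0, 0.0]
force: [0.3, -0.5, -4.5]
opening: 0.0129
```

```bash
python3 st.py
```

```text
t 10.1 p [0.4992 0.0206 0.1963] grasp [0.4992 0.0206 0.1423] yaw -0.3 F [ 0.27 -0.49 -4.53] T [ 0.01 -0.05 -0.  ] open 0.012889624037570414
fix turn x,y deg [0.01 0.03]
```

The lug tips are about 5 mm below the block top with no contact force, so they have entered the sockets. Continuing down.

Request:
drive_tool([
  [[0,0,1],[0,0,0]],
  [[0,0,1],[0,0,0]],
  [[0,0,1],[0,0,0]],
  [[0,0,0],[0,0,0]],
])

```text
t: 10.5
eef_pos: [0.4991, 0.0206, 0.193]
ee_rot: [1.0, -0.003, -0.0, 0.0]
force: [0.3, -0.1, -4.9]
opening: 0.0126
```

Request:
drive_tool([
  [[0,0,1],[0,0,0]],
  [[0,0,1],[0,0,0]],
  [[0,0,0],[0,0,0]],
])

```text
t: 10.8
eef_pos: [0.4992, 0.0206, 0.1908]
ee_rot: [1.0, -0.003, -0.0, 0.0]
force: [-0.4, -0.6, -5.2]
opening: 0.0132
```

Request:
drive_tool([
  [[0,0,1],[0,0,0]],
  [[0,0,1],[0,0,0]],
  [[0,0,0],[0,0,0]],
])

```text
t: 11.1
eef_pos: [0.4994, 0.0207, 0.189]
ee_rot: [1.0, -0.003, 0.0, 0.0]
force: [-0.0, -0.4, -3.1]
opening: 0.0126
```

```bash
python3 st.py
```

```text
t 11.1 p [0.4994 0.0207 0.189 ] grasp [0.4994 0.0207 0.135 ] yaw -0.3 F [-0.04 -0.4  -3.08] T [-0.04  0.1  -0.01] open 0.01262915997530944
fix turn x,y deg [ 0.01 -0.01]
```

Request:
drive_tool([
  [[0,0,1],[0,0,0]],
  [[0,0,1],[0,0,0]],
  [[0,0,0],[0,0,0]],
  [[0,0,0],[0,0,0]],
])

```text
t: 11.5
eef_pos: [0.4995, 0.0208, 0.1883]
ee_rot: [1.0, -0.003, 0.0, 0.0]
force: [-0.7, -0.4, -1.0]
opening: 0.0126
```

Request:
drive_tool([
  [[0,0,0.7],[0,0,0]],
  [[0,0,0.7],[0,0,0]],
  [[0,0,0],[0,0,0]],
  [[0,0,0],[0,0,0]],
])

```text
t: 11.9
eef_pos: [0.4996, 0.0209, 0.1876]
ee_rot: [1.0, -0.003, 0.0, 0.001]
force: [-1.2, -1.3, 0.3]
opening: 0.013
```

```bash
python3 st.py
```

```text
t 11.9 p [0.4996 0.0209 0.1876] grasp [0.4996 0.0208 0.1336] yaw -0.3 F [-1.21 -1.25  0.31] T [-0.02  0.46  0.01] open 0.013047538532912364
fix turn x,y deg [ 0.07 -0.06]
```

The tray is resting on the lower one: its weight is off the wrist and the tip height is about 44 mm. Releasing.

Request:
drive_tool([
  [[0,0,0],[0,0,0]],
  [[0,0,0],[0,0,0]],
  [[0,0,0],[0,0,0]],
  [[0,0,0],[0,0,0]],
  [[0,0,0],[0,0,0]],
  [[0,0,0],[0,0,0]],
], jaw=1)

```text
t: 12.5
eef_pos: [0.5023, 0.0211, 0.1885]
ee_rot: [1.0, -0.003, 0.004, 0.0]
force: [-0.1, 0.8, -0.8]
opening: 0.0851
```

Request:
drive_tool([
  [[0,0,-5],[0,0,0]],
  [[0,0,-15],[0,0,0]],
  [[0,0,-30],[0,0,0]],
  [[0,0,-40],[0,0,0]],
  [[0,0,-40],[0,0,0]],
  [[0,0,-20],[0,0,0]],
  [[0,0,0],[0,0,0]],
])

```text
t: 13.2
eef_pos: [0.5002, 0.0214, 0.3449]
ee_rot: [1.0, -0.002, 0.003, -0.0]
force: [0.9, -0.4, -0.6]
opening: 0.0852
```

```bash
python3 st.py; python3 - <<'E'
from h import *
m=np.mean([snap('scene')['image'] for q in range(6)],0)
a=cv2.resize(np.clip(m[160:275,230:373]*1.5,0,255).astype(np.uint8),None,fx=5,fy=5,interpolation=cv2.INTER_CUBIC)
cv2.imwrite('pics/c1.png',a); s=snap('scene')
C=np.array([.498,.0215])
for z in(.092,.057): print(z,proj(s,[[C[0]+75e-3,C[1]+.055,z],[C[0]-.075,C[1]+.055,z],[C[0]-.075,C[1]-.055,z]]).round(1).tolist())
E
```

```text
t 13.2 p [0.5002 0.0214 0.3449] grasp [0.5006 0.0214 0.2909] yaw -0.24 F [ 0.93 -0.44 -0.62] T [ 0.01 -0.01 -0.01] open 0.08524867946752201
fix turn x,y deg [-0.03 -0.35]
0.092 [[260.0, 202.7], [313.1, 229.8], [352.6, 211.1]]
0.057 [[260.4, 217.9], [312.5, 246.5], [351.3, 226.9]]
```

View pics/c1.png

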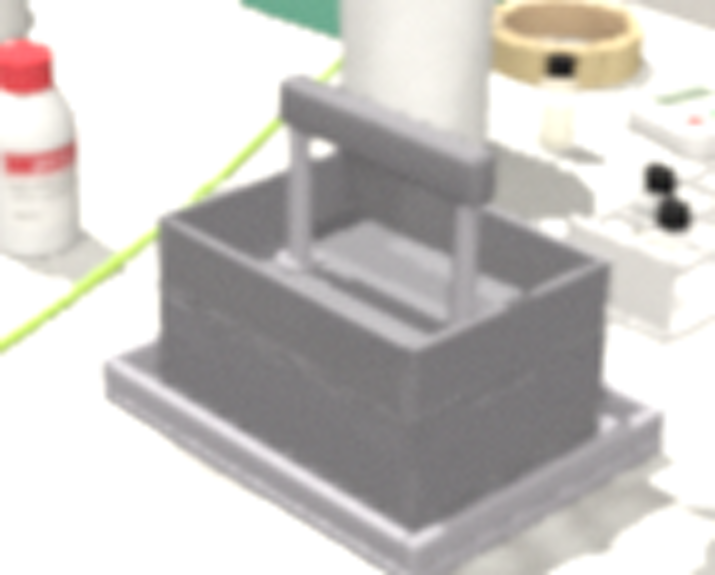

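The picture shows the trays flush with a thin, even seam from left (163,288) through the near corner (415,415) to the right. I'll check the seam and level once more with stretched contrast, and compare the bystanders with the first top picture.

```bash
python3 - <<'E'
from h import *
s=snap('scene'); t=snap('top')
m=np.mean([snap('scene')['image'] for q in range(16)],0).mean(2)
c=m[198:270,255:358]; c=np.clip((c-50)*3.2,0,255).astype(np.uint8)
cv2.imwrite('pics/c2.png',cv2.resize(c,None,fx=7.5,fy=7.5,interpolation=cv2.INTER_CUBIC))
d=np.abs(t['image'].astype(int)-np.load('top.npy')).max(2)
for n,(u,v) in dict(blue=(232,140),red=(290,140),beaker=(380,297)).items(): print(n,'mean diff',d[v-18:v+18,u-18:u+18].mean().round(1))
# handle bar ends in scene, expected if level at home
E
```

```text
blue mean diff 6.2
red mean diff 9.8
beaker mean diff 34.4
```

View pics/c2.png

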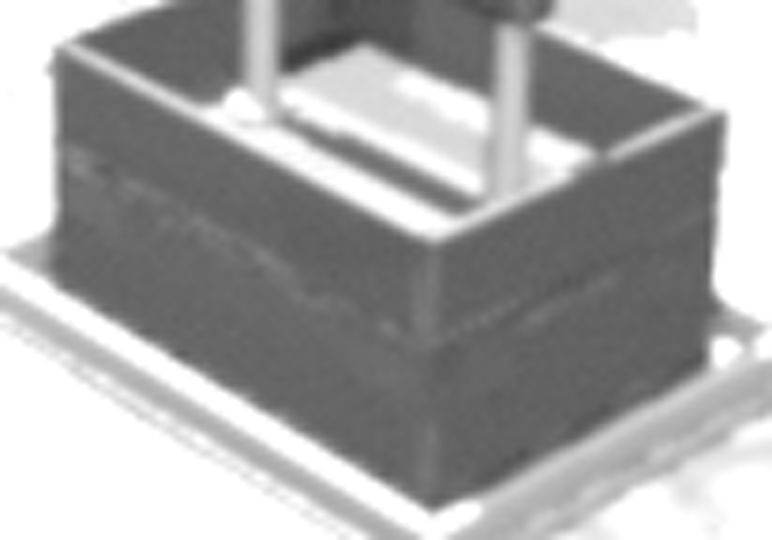

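The seam is a thin, continuous line on both visible sides, at (70,155), (430,340) and (710,212), with no gap. The wall heights match those measured in the air. The beaker patch differs in the top view, perhaps because of the arm or its shadow, so I'll check it in the scene camera.

```bash
python3 - <<'E'
from h import *
a=cv2.imread('pics/scene0.png'); b=snap('scene')['image']; t=snap('top')['image']
d=np.abs(a.astype(int)-b).max(2)
for n,(u,v) in dict(blue=(189,207),red=(236,190),beaker=(405,222)).items():
    A,B=[cv2.cvtColor(q[v-25:v+25,u-20:u+20],cv2.COLOR_BGR2GRAY).astype(np.float32) for q in(a,b)]
    print(n,d[v-25:v+25,u-20:u+20].mean().round(1),cv2.phaseCorrelate(A,B))
x=lambda q:q[185:255,375:435]
y=lambda q:cv2.resize(q[240:340,320:440],(360,300))
cv2.imwrite('pics/d.png',np.hstack([cv2.resize(x(a),(200,300)),cv2.resize(x(b),(200,300)),y(t)]))
E
```

```text
blue 2.8 ((0.00276939338780835, 0.06826263609717387), 1.0116427330970763)
red 2.8 ((0.0763602504350942, 0.02469910441612555), 1.0183314003944397)
beaker 5.9 ((0.04285557939689255, 0.2422293351916167), 0.8917510719299316)
```

View pics/d.png

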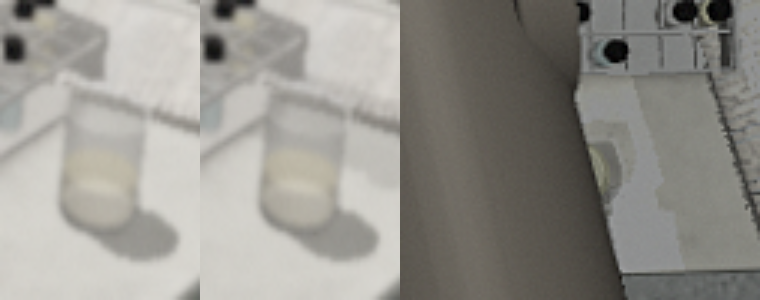

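The beaker hasn't moved: before and after match in the scene view, and in the top view the arm only hides it. Handing in.

```bash
python3 -c "
from bench import arm; print(arm.hand_in())"
```

```text
the job is handed in; nothing more can be done
None
```

I stacked the carry tray on the lower tray in the nest, let go, raised the gripper about 155 mm clear, and handed the job in at about 15 s of the 72 s allowed.

- **Seating:** The lugs entered the sockets with no measurable contact. The tray's weight then came off the wrist with the lug tips about 44 mm above the bench, which matches the home range of 44 to 46 mm. The reported contact force stayed at about 5 N, against the 30 N limit. I only read the force at the end of each call, so a brief peak in between would not show.
- **Level:** The last pictures show an unbroken, even seam between the trays on both visible sides, with no gap. I did not look at the two hidden sides.
- **Bystanders:** Both bottles and the beaker are where they were, to within about 0.3 pixel in the scene camera.
- **Checks that disagreed:** The top-view comparison flagged the beaker, but only because the arm was covering it. Rim corner heights read by eye varied by 1 to 2 pixels, so I relied on the seam and the tip height instead. Just before release the wrist showed a small moment of 0.46 N m. It was gone after I let go.

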